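# Open the ratchet stop that pens the glass jar

## Task

The glass jar is penned in its wooden rack by a sliding ratchet jaw. Open the rack so that the jar can be taken out later: with your fingertips press the jaw's release paddle down and, keeping it pressed, push the jaw back along its bar, away from the jar, fully home against the end stop; then let go and move clear. Do not grasp or lift anything, and leave the jar, the peacock figurine and the two clay diyas where they stand.

Things in the scene. Friction and masses are not known exactly. Their poses are not given: they have to be found in the camera images.
- rack: The fixed wooden rack: a board 170 x 460 mm, 15 mm thick. Origin: centre of the board's underside, on the platform. Its +y axis runs along the bar from the jar's end (fixed end plate, at y = -204 mm) to the open end (end stop), so +y is the way the jaw is pushed to open; +z is up. The toothed steel bar, 18 mm wide, 400 mm long, top at z = 64 mm, runs along y at x = +45 mm. The jar's lane is beside the bar, at x about -30 mm.
- release_top (a point): Centre of the top of the release paddle: a flat steel plate 50 mm across the bar (rack x) by 52 mm along it (rack y), 8 mm thick, on top of the sliding jaw's carriage, its top 92 mm above the platform when up. It moves with the jaw and goes straight down when pressed. Nothing stands above it; the jaw's upright tab stands just behind it. The highest parts around it are the tab (118 mm) and the jar (130 mm).
- jaw_tab (a point): On the sliding jaw: centre of the jar-side face of the upright black thumb tab, 56 mm across the bar, 9 mm thick, from the carriage up to 118 mm above the platform (26 mm above the paddle when up). The point is 105 mm above the platform, 29 mm beyond release_top along rack +y. A fingertip that stands on the paddle and moves to rack +y pushes against this face and so moves the jaw.
- jaw (a joint): Position of the sliding jaw along its bar, m: grows along rack +y as it opens; 0.200 is fully home against the end stop (hard stop). It starts near 0.00 to 0.06. Friction 1.5 N. The jaw carries a steel plate 10 mm thick across the jar's lane, top 73 mm above the platform. A ratchet with teeth every 10 mm stops it from opening unless the release is pressed; it can always be pushed closed. Let go part way, it locks at the nearest tooth.
- release (a joint): How far the release paddle is pressed down, m: 0 is up, 0.012 fully down (hard stop). Spring 2 N at the top to 6.3 N fully down. The jaw is free to open only while it is pressed more than about 6 mm. Untouched it springs up; it may then rest anywhere from 0 to 5.5 mm, when the pawl sits on a tooth's tip.
- bar_end (a point): Jar-side face of the end stop, a dark steel post 50 mm wide, 16 mm thick, top 77 mm above the platform, at the open end of the bar. At home the back of the jaw (behind the tab) meets it.
- jar: Glass jar with a steel screw lid, 74 mm across, 115 mm high, 0.4 kg, standing loose on the rack's board between the end plate and the jaw. Origin: centre of its underside. To be left where it stands.
- peacock: Brass-finished ceramic peacock with a fan tail, about 125 mm wide, 135 mm high, standing loose near the rack. Origin: centre of its underside. Leave alone.
- diya_a: Unglazed clay lamp bowl, 72 mm across, 24 mm high, loose on the platform near the rack. Origin: centre of its underside. Leave alone.
- diya_b: A second clay lamp bowl like diya_a, standing loose on the rack's board beside the end stop, clear of the path of the jaw. Leave alone.
Not all that is in view belongs to the job. Of the things shaped like the jar, the glass one is meant.

How it is judged (in metres and radians):
On the way, in this order (a step that is already met when the one before it is completed fails the run):
1. the release paddle is pressed down while the jaw is still near the jar (value of joint release above 0.006 m and value of joint jaw below 0.1 m), for 0.1 s.
2. the jaw is pushed home against the end stop (value of joint jaw above 0.192 m), for 0.1 s.
At the end, for the whole second after the job is handed in: The jaw rests within 8 mm of fully home, the release has sprung back (pressed less than 6 mm), the jar stands upright within 12 mm of where it was, the peacock upright and the two diyas within 15 mm of where they were (value of joint jaw above 0.192 m and value of joint release below 0.006 m and velocity of joint jaw between -0.01 and 0.01 m/s and distance of jar from where it was at the start of the episode below 0.012 m and angle between each of jar, peacock's own z axis and vertical below 0.1 rad and linear speed of jar below 0.02 m/s and distance of each of peacock, diya_a, diya_b from where it was at the start of the episode below 0.015 m); the robot touches nothing.
It fails at once if the jar is moved, lifted or tipped (distance of jar from where it was at the start of the episode above 0.015 m or angle between jar's own z axis and vertical above 0.2 rad).
It fails at once if the peacock is moved, lifted or tipped (distance of peacock from where it was at the start of the episode above 0.02 m or angle between peacock's own z axis and vertical above 0.2 rad).
It fails at once if a diya is moved or lifted (distance of any of diya_a, diya_b from where it was at the start of the episode above 0.02 m).
It also fails if it takes over 32 s, if anything falls off the work surface, if the arm or the gripper's body presses on something with over 40 N, if the wrist force passes 120 N, or if a joint passes its speed limit or range.

## Robot

A 7-joint arm with a two-finger parallel gripper is mounted at the origin on the work surface. World frame = base frame: x ahead of the robot, y to its left, z up, the work surface at z = 0. Lengths are in mm, angles in rad, forces in N, time in s.
With the tool pointing down it reaches from about 400 to 875 mm from the base axis. Payload 4.4 kg.
Tool frame: the origin (TCP) lies between the finger pads; the fingertips stand 22 mm ahead of it and the grasp point (between the pads) lies 3 mm ahead of it; z points along the fingers, y is the line along which they close (so a half turn about z gives the same grasp; the last joint's range is limited). The gripper opens to 85 mm and grips with 20 to 120 N. Pads are 22 mm wide; open, the fingers measure 114 mm over their backs; the gripper's body (76 mm by 85 mm) begins 54 mm behind the grasp point. The pads swing forward as they close: fully open they stand 13 mm farther back than shut.
Start: joints at [-1.316, 0.628, 0.038, 1.517, -0.027, 0.996, -0.02], TCP at [204.939, 616.861, 253.313] pointing down, gripper open.
Joint ranges: [-3.06, 3.06], [-0.37, 2.12], [-1.25, 1.32], [0.18, 2.47], [-1.1, 4.24], [0.23, 1.98], [-2.94, 2.94]. Speed limits (rad/s): [2.57, 2.57, 3.14, 3.14, 3.14, 3.14, 3.14].

## Interface

Orientations are given as [roll, pitch, yaw] about the fixed x, y, z axes, in that order (R = Rz(yaw) Ry(pitch) Rx(roll)).
In Python, from cell import ctrl gives the robot as it stands.
- The arm moves only by the tool step_arm, never from a script. Its argument "plan" is a list of rows, each an object of numbers: "dx", "dy", "dz": the shift along the tool's x, y, z scaled (see below); "ax", "ay", "az": the turn, a rotation vector about the tool's x, y, z scaled (see below); "gripper": the opening, from 0 (shut) to 1 (fully open). A call has 1 to 20 rows; each row shifts and turns the commanded pose from where the row before left it, along the tool's axes as they then stand; what a row does not reach is not made up. The controller multiplies each number of a shift by 0.3 m and each number of a turn by 90 degrees. A row lasts 1/8 s, in which the tool goes at most 62.5 mm and 10.7 degrees, less where a joint would pass 70% of its speed; a pose out of reach is approached as far as the arm can. A call with a number of a shift or a turn outside -1 to 1 is refused whole. A call with a gripper value outside its range is refused whole. The fingers move at their own pace and stop on an object; the grip force is fixed at half the most. Time passes only in rows, so rows that do not move let the fingers close. It gives the time, the measured TCP pose, the force, the opening and the grip force at its end, in the units of the state.
- ctrl.read_state(): the state, without advancing time (a new reading comes with each control period).
- ctrl.get_image(name): name is "scene" or "top"; returns a dict with "color" (400x640x3 uint8, red, green, blue), "range_z" (400x640 float32, mm along the optical axis (not along the pixel's ray), 0 where there is no reading), "fx", "fy", "cx", "cy" (pixels), "T" (4x4, takes a point from camera to world coordinates). Camera axes: x right, y down, z forward; pixel columns grow to the right and rows downward; lengths in mm; the calibration is good to about 2 mm. A picture is of the moment at which its call begins.
- ctrl.finish_job(): hands the job in; it is judged then, once.
The state is a dict: "clock": time; "qpos": joint angles; "qd": joint speeds; "tau": joint torques, N m; "eef_pos": TCP position; "tool_rot": TCP orientation; "force": force on the tool from outside, world axes, zero at the start; "torque": the same for the moment, N m; "width": finger opening in mm; "gripper_force": force on a finger pad.
Only numpy, scipy, OpenCV 4.12 (cv2) and the standard library are available. Lean on these libraries where they do the work, as an engineer would, in place of code of your own. Each camera call takes 0.05 s, during which the arm holds its last target. There are 200 camera calls.

## Working session

There is one attempt and no reset: what is moved stays moved. The work goes in short steps, Python scripts to look and compute and a tool call to move; the robot and the scene stay as the last step left them, time stands still between calls to the robot, and variables do not carry over. Pictures are saved under pics/ and viewed, at most 10 in all, crops included, and the job is handed in when it is done.

Besides the shell and the picture viewer there is one more tool, called after "Emit:" in YAML: its name, and indented under it one key for each argument. step_arm: Moves the arm, as the interface text tells. Shifts and turns lie within -1 to 1; 1 stands for 0.3 m of shift or 90 degrees of turn. Its arguments: {"type":"object","properties":{"plan":{"type":"array"}},"required":["plan"]}

```bash
mkdir -p pics
python3 - <<'E'
from cell import ctrl
import cv2,numpy as np
s=ctrl.read_state();print(s['clock'],s['eef_pos'],s['tool_rot'],s['width'],s['force'])
for n in('scene','top'):
    im=ctrl.get_image(n);cv2.imwrite(f'pics/{n}0.png',im['color'][:,:,::-1]);np.savez(f'{n}0.npz',**im)
    print(n,im['fx'],im['fy'],im['cx'],im['cy'],np.round(im['T'],3).tolist())
E
```

```text
0.0 [204.76242946 616.27702892 252.37999466] [-3.13967612e+00  4.94492940e-05  2.82078695e+00] 85.61246296479267 [ 0.38924066 -0.22039835  0.00293731]
scene 520.2041978134791 520.2041978134791 304.97070329828324 197.60192351234687 [[-0.364, 0.717, -0.594, 1291.537], [0.931, 0.292, -0.218, 264.285], [0.017, -0.633, -0.774, 1105.669], [0.0, 0.0, 0.0, 1.0]]
top 458.1791169798931 458.1791169798931 321.75393229572256 199.1897491713186 [[-0.009, -0.984, 0.181, 354.364], [-0.999, 0.015, 0.028, -40.316], [-0.031, -0.18, -0.983, 1095.403], [0.0, 0.0, 0.0, 1.0]]
```

View pics/scene0.png

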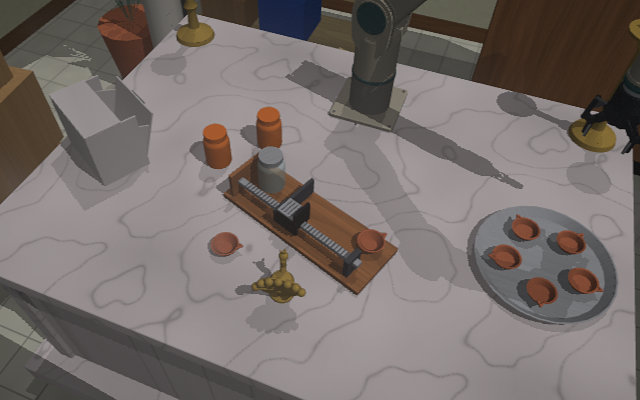

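View pics/top0.png

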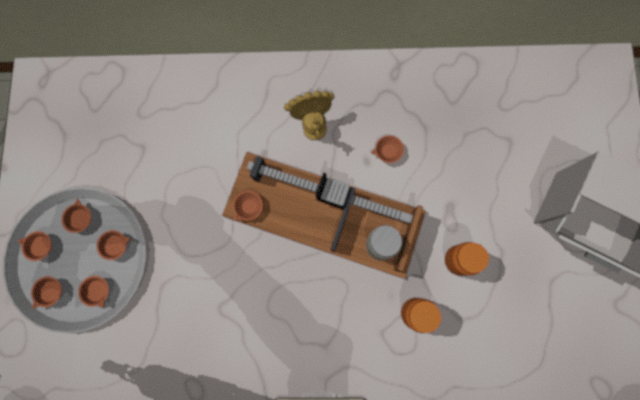

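The scene view shows the rack with the paddle at about (290,208), the tab just behind it, the end stop at (350,262) and diya_b at (369,241). In the top view the paddle is at (337,190), the end stop at (257,168) and the peacock at (312,112). Jar-shaped candidates in the top view: grey lid at (386,242), orange at (467,259), orange at (422,315). The one at (386,242) is the glass jar, because it has a steel lid and stands on the rack's board. I'll confirm that in a crop and measure.

```bash
cat > h.py <<'E'
import numpy as np,cv2
def load(n):
    return dict(np.load(n+'.npz'))
def cloud(d):
    v,u=np.mgrid[:400,:640];z=d['range_z']
    p=np.stack([(u-d['cx'])/d['fx']*z,(v-d['cy'])/d['fy']*z,z],-1)
    return p@d['T'][:3,:3].T+d['T'][:3,3]
def ray(d,u,v,h):
    r=d['T'][:3,:3]@np.array([(u-d['cx'])/d['fx'],(v-d['cy'])/d['fy'],1]);o=d['T'][:3,3]
    return o+r*(h-o[2])/r[2]
E
python3 - <<'E'
from h import *
d=load('top0');c=d['color'];P=cloud(d)
cv2.imwrite('pics/crop.png',cv2.resize(c[140:285,225:435,::-1],None,fx=3.5,fy=3.5,interpolation=cv2.INTER_CUBIC))
hsv=cv2.cvtColor(c,cv2.COLOR_RGB2HSV)
roi=np.zeros((400,640),bool);roi[140:285,215:435]=1
Z=P[...,2]
# rack board: points 10-20 mm high in roi
m=roi&(Z>9)&(Z<21)&(hsv[...,1]>80)
rb=P[m]
full=roi&(Z>9)&(Z<140)&(d['range_z']>0)
n,l,st,ce=cv2.connectedComponentsWithStats(full.astype(np.uint8));k=1+np.argmax(st[1:,4])
fp=P[l==k][:,:2].astype(np.float32)
print('board z',np.median(rb[:,2]),len(rb),'rect board-height pts',cv2.minAreaRect(rb[:,:2].astype(np.float32)),'all',cv2.minAreaRect(fp))
for nm,(u,v) in dict(paddle=(337,190),tab=(322,187),stop=(257,168),jar=(386,242),plate=(343,222),endpl=(411,240),bar=(390,210)).items():
    print(nm,P[v,u].round(1))
m=roi&(Z>80)&(Z<100);m[:, :300]=0;m[:,360:]=0;m[215:]=0
print('paddle pts',m.sum(),np.median(P[m],0).round(1),cv2.minAreaRect(P[m][:,:2].astype(np.float32)))
m=roi&(Z>108)&(Z<125);m[:, :300]=0;m[:,345:]=0;m[215:]=0
print('tab',m.sum(),P[m].mean(0).round(1),cv2.minAreaRect(P[m][:,:2].astype(np.float32)))
m=roi&(Z>68)&(Z<82);m[:,275:]=0
print('stop',m.sum(),P[m].mean(0).round(1),cv2.minAreaRect(P[m][:,:2].astype(np.float32)))
E
```

```text
board z 14.398988525663981 8545 rect board-height pts ((586.38427734375, -35.80706787109375), (457.75390625, 309.620361328125), 70.34951782226562) all ((519.5248413085938, -10.5252685546875), (460.4608459472656, 171.163330078125), 70.54309844970703)
paddle [559.3 -45.5  90.9]
tab [564.3 -12.3 102.2]
stop [616.9 137.7  75.6]
jar [ 438.6 -146.6  127.9]
plate [489.4 -57.9  73.2]
endpl [ 445.3 -204.6   93.9]
bar [ 517.2 -165.6   60.5]
paddle pts 548 [555.4 -38.9  91.2] ((555.3858642578125, -38.24818420410156), (69.876953125, 53.80308532714844), 69.97745513916016)
tab 110 [567.   -9.  116.4] ((567.4370727539062, -8.817913055419922), (9.524571418762207, 55.30498504638672), 70.30025482177734)
stop 164 [620.1 140.7  75.5] ((617.7013549804688, 130.0216064453125), (42.69398498535156, 49.55368423461914), 75.84844970703125)
```

View pics/crop.png

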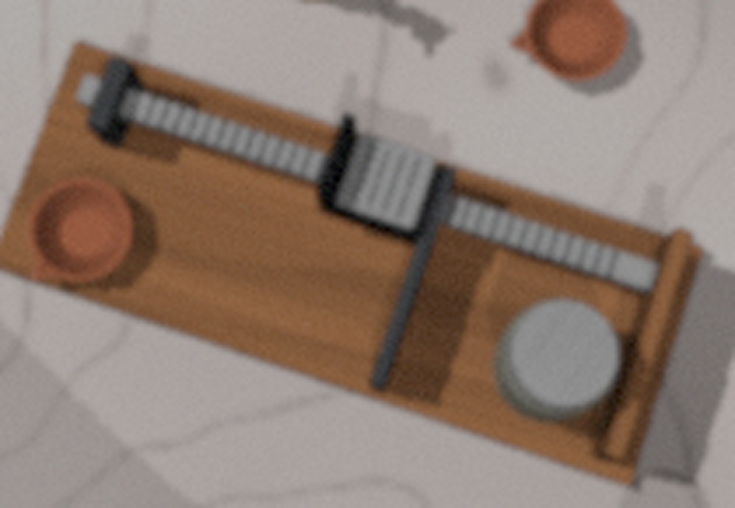

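The crop confirms it: the steel-lidded glass jar stands at crop (560,360), with the paddle at (395,180) and the tab at (338,165), and the bar behind the tab is clear. The rack's yaw is about 70.5° for +y. The tab face works out at rack x +44.6, which matches the bar's 45, and release_top is at about (557,-41,92). The tool's y axis already lies along rack +y to within about 1°. I'm moving above the paddle with the fingers shut.

Emit:
step_arm:
  plan:
    - {"dx": -0.05,"dy": -0.045,"az": 0.012,"gripper": 0}
    - {"dx": -0.1,"dy": -0.09,"gripper": 0}
    - {"dx": -0.1,"dy": -0.09,"gripper": 0}
    - {"dx": -0.1,"dy": -0.09,"gripper": 0}
    - {"dx": -0.1,"dy": -0.09,"gripper": 0}
    - {"dx": -0.1,"dy": -0.09,"gripper": 0}
    - {"dx": -0.1,"dy": -0.09,"gripper": 0}
    - {"dx": -0.1,"dy": -0.09,"gripper": 0}
    - {"dx": -0.1,"dy": -0.09,"gripper": 0}
    - {"dx": -0.1,"dy": -0.09,"gripper": 0}
    - {"dx": -0.1,"dy": -0.09,"gripper": 0}
    - {"dx": -0.1,"dy": -0.09,"gripper": 0}
    - {"dx": -0.1,"dy": -0.09,"gripper": 0}
    - {"dx": -0.1,"dy": -0.09,"gripper": 0}
    - {"dx": -0.1,"dy": -0.09,"gripper": 0}
    - {"dx": -0.1,"dy": -0.09,"gripper": 0}
    - {"dx": -0.1,"dy": -0.09,"gripper": 0}
    - {"dx": -0.1,"dy": -0.09,"gripper": 0}
    - {"dx": -0.05,"dy": -0.045,"gripper": 0}
    - {"gripper": 0}

```text
invalid input
```

Emit:
step_arm:
  plan:
    - {"dx": -0.05,"dy": -0.045,"dz": 0.0,"ax": 0.0,"ay": 0.0,"az": 0.012,"gripper": 0.0}
    - {"dx": -0.1,"dy": -0.09,"dz": 0.0,"ax": 0.0,"ay": 0.0,"az": 0.0,"gripper": 0.0}

```text
clock: 0.35
eef_pos: [233.0, 564.3, 252.5]
tool_rot: [-3.141, -0.001, 2.805]
force: [0.7, -0.2, 0.1]
width: 51.2
gripper_force: 0.0
```

Emit:
step_arm:
  plan:
    - {"dx": -0.1,"dy": -0.09,"dz": 0.0,"ax": 0.0,"ay": 0.0,"az": 0.0,"gripper": 0.0}
    - {"dx": -0.1,"dy": -0.09,"dz": 0.0,"ax": 0.0,"ay": 0.0,"az": 0.0,"gripper": 0.0}
    - {"dx": -0.1,"dy": -0.09,"dz": 0.0,"ax": 0.0,"ay": 0.0,"az": 0.0,"gripper": 0.0}
    - {"dx": -0.1,"dy": -0.09,"dz": 0.0,"ax": 0.0,"ay": 0.0,"az": 0.0,"gripper": 0.0}
    - {"dx": -0.1,"dy": -0.09,"dz": 0.0,"ax": 0.0,"ay": 0.0,"az": 0.0,"gripper": 0.0}
    - {"dx": -0.1,"dy": -0.09,"dz": 0.0,"ax": 0.0,"ay": 0.0,"az": 0.0,"gripper": 0.0}
    - {"dx": -0.1,"dy": -0.09,"dz": 0.0,"ax": 0.0,"ay": 0.0,"az": 0.0,"gripper": 0.0}
    - {"dx": -0.1,"dy": -0.09,"dz": 0.0,"ax": 0.0,"ay": 0.0,"az": 0.0,"gripper": 0.0}
    - {"dx": -0.1,"dy": -0.09,"dz": 0.0,"ax": 0.0,"ay": 0.0,"az": 0.0,"gripper": 0.0}
    - {"dx": -0.1,"dy": -0.09,"dz": 0.0,"ax": 0.0,"ay": 0.0,"az": 0.0,"gripper": 0.0}
    - {"dx": -0.1,"dy": -0.09,"dz": 0.0,"ax": 0.0,"ay": 0.0,"az": 0.0,"gripper": 0.0}
    - {"dx": -0.1,"dy": -0.09,"dz": 0.0,"ax": 0.0,"ay": 0.0,"az": 0.0,"gripper": 0.0}
    - {"dx": -0.1,"dy": -0.09,"dz": 0.0,"ax": 0.0,"ay": 0.0,"az": 0.0,"gripper": 0.0}
    - {"dx": -0.1,"dy": -0.09,"dz": 0.0,"ax": 0.0,"ay": 0.0,"az": 0.0,"gripper": 0.0}
    - {"dx": -0.1,"dy": -0.09,"dz": 0.0,"ax": 0.0,"ay": 0.0,"az": 0.0,"gripper": 0.0}
    - {"dx": -0.1,"dy": -0.09,"dz": 0.0,"ax": 0.0,"ay": 0.0,"az": 0.0,"gripper": 0.0}
    - {"dx": -0.05,"dy": -0.045,"dz": 0.0,"ax": 0.0,"ay": 0.0,"az": 0.0,"gripper": 0.0}
    - {"dx": -0.05,"dy": -0.045,"dz": 0.0,"ax": 0.0,"ay": 0.0,"az": 0.0,"gripper": 0.0}
    - {"dx": 0.0,"dy": 0.0,"dz": 0.0,"ax": 0.0,"ay": 0.0,"az": 0.0,"gripper": 0.0}

```text
clock: 2.72
eef_pos: [562.4, -39.6, 253.1]
tool_rot: [-3.141, -0.0, 2.801]
force: [-0.0, 0.4, 0.3]
width: -0.3
gripper_force: 0.0
```

Emit:
step_arm:
  plan:
    - {"dx": 0.017,"dy": 0.0,"dz": 0.06,"ax": 0.0,"ay": 0.0,"az": 0.0,"gripper": 0.0}
    - {"dx": 0.0,"dy": 0.0,"dz": 0.1,"ax": 0.0,"ay": 0.0,"az": 0.0,"gripper": 0.0}
    - {"dx": 0.0,"dy": 0.0,"dz": 0.1,"ax": 0.0,"ay": 0.0,"az": 0.0,"gripper": 0.0}
    - {"dx": 0.0,"dy": 0.0,"dz": 0.1,"ax": 0.0,"ay": 0.0,"az": 0.0,"gripper": 0.0}
    - {"dx": 0.0,"dy": 0.0,"dz": 0.06,"ax": 0.0,"ay": 0.0,"az": 0.0,"gripper": 0.0}
    - {"dx": 0.0,"dy": 0.0,"dz": 0.0,"ax": 0.0,"ay": 0.0,"az": 0.0,"gripper": 0.0}

```text
clock: 3.48
eef_pos: [555.9, -35.3, 126.1]
tool_rot: [-3.141, -0.004, 2.804]
force: [0.4, 0.6, 0.7]
width: -0.1
gripper_force: 0.0
```

Run:
```python
from cell import ctrl
import cv2
for n,(a,b,c,d) in dict(scene=(130,300,210,410)).items():
    im=ctrl.get_image(n);cv2.imwrite(f'pics/{n}1.png',cv2.resize(im['color'][a:b,c:d,::-1],None,fx=3.5,fy=3.5,interpolation=cv2.INTER_CUBIC))
```

```text
(no output)
```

View pics/scene1.png

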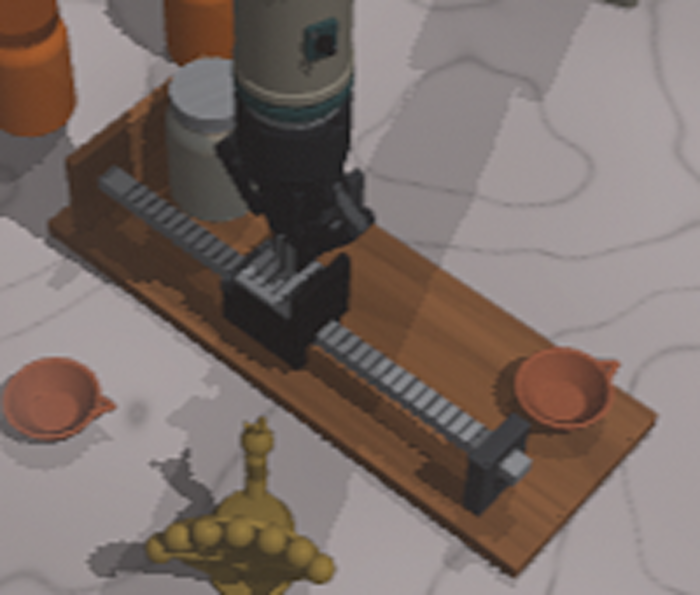

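The fingertips at crop (285,255) hang over the paddle's middle, with the tab just beyond them toward the stop. I'm pressing now.

Emit:
step_arm:
  plan:
    - {"dx": 0.0,"dy": 0.0,"dz": 0.02,"ax": 0.0,"ay": 0.0,"az": 0.0,"gripper": 0.0}
    - {"dx": 0.0,"dy": 0.0,"dz": 0.02,"ax": 0.0,"ay": 0.0,"az": 0.0,"gripper": 0.0}
    - {"dx": 0.0,"dy": 0.0,"dz": 0.02,"ax": 0.0,"ay": 0.0,"az": 0.0,"gripper": 0.0}
    - {"dx": 0.0,"dy": 0.0,"dz": 0.013,"ax": 0.0,"ay": 0.0,"az": 0.0,"gripper": 0.0}
    - {"dx": 0.0,"dy": 0.0,"dz": 0.0,"ax": 0.0,"ay": 0.0,"az": 0.0,"gripper": 0.0}
    - {"dx": 0.0,"dy": 0.0,"dz": 0.0,"ax": 0.0,"ay": 0.0,"az": 0.0,"gripper": 0.0}

```text
clock: 4.28
eef_pos: [557.7, -36.9, 105.7]
tool_rot: [3.141, 0.001, 2.802]
force: [0.0, 0.9, 5.5]
width: -0.1
gripper_force: 2.3
```

Emit:
step_arm:
  plan:
    - {"dx": 0.0,"dy": 0.01,"dz": 0.005,"ax": 0.0,"ay": 0.0,"az": 0.0,"gripper": 0.0}
    - {"dx": 0.0,"dy": 0.02,"dz": 0.0,"ax": 0.0,"ay": 0.0,"az": 0.0,"gripper": 0.0}
    - {"dx": 0.0,"dy": 0.03,"dz": 0.0,"ax": 0.0,"ay": 0.0,"az": 0.0,"gripper": 0.0}
    - {"dx": 0.0,"dy": 0.03,"dz": 0.0,"ax": 0.0,"ay": 0.0,"az": 0.0,"gripper": 0.0}
    - {"dx": 0.0,"dy": 0.03,"dz": 0.0,"ax": 0.0,"ay": 0.0,"az": 0.0,"gripper": 0.0}
    - {"dx": 0.0,"dy": 0.03,"dz": 0.0,"ax": 0.0,"ay": 0.0,"az": 0.0,"gripper": 0.0}

```text
clock: 5.03
eef_pos: [572.6, 5.0, 104.0]
tool_rot: [-3.141, 0.001, 2.801]
force: [0.2, -1.8, 5.0]
width: -0.1
gripper_force: 2.6
```

Emit:
step_arm:
  plan:
    - {"dx": 0.0,"dy": 0.03,"dz": 0.0,"ax": 0.0,"ay": 0.0,"az": 0.0,"gripper": 0.0}
    - {"dx": 0.0,"dy": 0.03,"dz": 0.0,"ax": 0.0,"ay": 0.0,"az": 0.0,"gripper": 0.0}
    - {"dx": 0.0,"dy": 0.03,"dz": 0.0,"ax": 0.0,"ay": 0.0,"az": 0.0,"gripper": 0.0}
    - {"dx": 0.0,"dy": 0.03,"dz": 0.0,"ax": 0.0,"ay": 0.0,"az": 0.0,"gripper": 0.0}
    - {"dx": 0.0,"dy": 0.03,"dz": 0.0,"ax": 0.0,"ay": 0.0,"az": 0.0,"gripper": 0.0}
    - {"dx": 0.0,"dy": 0.03,"dz": 0.0,"ax": 0.0,"ay": 0.0,"az": 0.0,"gripper": 0.0}
    - {"dx": 0.0,"dy": 0.03,"dz": 0.0,"ax": 0.0,"ay": 0.0,"az": 0.0,"gripper": 0.0}
    - {"dx": 0.0,"dy": 0.03,"dz": 0.0,"ax": 0.0,"ay": 0.0,"az": 0.0,"gripper": 0.0}
    - {"dx": 0.0,"dy": 0.03,"dz": 0.0,"ax": 0.0,"ay": 0.0,"az": 0.0,"gripper": 0.0}
    - {"dx": 0.0,"dy": 0.02,"dz": 0.0,"ax": 0.0,"ay": 0.0,"az": 0.0,"gripper": 0.0}

```text
clock: 6.28
eef_pos: [601.9, 87.3, 104.1]
tool_rot: [-3.141, 0.001, 2.802]
force: [0.4, -1.6, 4.9]
width: 0.1
gripper_force: 2.6
```

Emit:
step_arm:
  plan:
    - {"dx": 0.0,"dy": 0.02,"dz": 0.0,"ax": 0.0,"ay": 0.0,"az": 0.0,"gripper": 0.0}
    - {"dx": 0.0,"dy": 0.02,"dz": 0.0,"ax": 0.0,"ay": 0.0,"az": 0.0,"gripper": 0.0}
    - {"dx": 0.0,"dy": 0.015,"dz": 0.0,"ax": 0.0,"ay": 0.0,"az": 0.0,"gripper": 0.0}
    - {"dx": 0.0,"dy": 0.01,"dz": 0.0,"ax": 0.0,"ay": 0.0,"az": 0.0,"gripper": 0.0}
    - {"dx": 0.0,"dy": 0.0,"dz": 0.0,"ax": 0.0,"ay": 0.0,"az": 0.0,"gripper": 0.0}

```text
clock: 6.9
eef_pos: [607.8, 104.8, 103.9]
tool_rot: [-3.14, 0.0, 2.801]
force: [-0.0, -2.8, 4.9]
width: 0.3
gripper_force: 2.6
```

Emit:
step_arm:
  plan:
    - {"dx": 0.0,"dy": 0.01,"dz": 0.0,"ax": 0.0,"ay": 0.0,"az": 0.0,"gripper": 0.0}
    - {"dx": 0.0,"dy": 0.01,"dz": 0.0,"ax": 0.0,"ay": 0.0,"az": 0.0,"gripper": 0.0}
    - {"dx": 0.0,"dy": 0.01,"dz": 0.0,"ax": 0.0,"ay": 0.0,"az": 0.0,"gripper": 0.0}
    - {"dx": 0.0,"dy": 0.0,"dz": 0.0,"ax": 0.0,"ay": 0.0,"az": 0.0,"gripper": 0.0}

```text
clock: 7.4
eef_pos: [610.2, 112.3, 103.8]
tool_rot: [-3.138, -0.001, 2.801]
force: [-1.1, -2.9, 4.9]
width: 0.1
gripper_force: 3.9
```

Emit:
step_arm:
  plan:
    - {"dx": 0.0,"dy": 0.01,"dz": 0.0,"ax": 0.0,"ay": 0.0,"az": 0.0,"gripper": 0.0}
    - {"dx": 0.0,"dy": 0.01,"dz": 0.0,"ax": 0.0,"ay": 0.0,"az": 0.0,"gripper": 0.0}
    - {"dx": 0.0,"dy": 0.0,"dz": 0.0,"ax": 0.0,"ay": 0.0,"az": 0.0,"gripper": 0.0}

```text
clock: 7.78
eef_pos: [610.3, 112.5, 103.8]
tool_rot: [-3.131, -0.003, 2.798]
force: [-6.2, -12.5, 11.4]
width: 0.1
gripper_force: 10.7
```

Run:
```python
from cell import ctrl
import cv2
im=ctrl.get_image('scene');cv2.imwrite('pics/scene2.png',cv2.resize(im['color'][130:300,210:410,::-1],None,fx=3.5,fy=3.5,interpolation=cv2.INTER_CUBIC))
s=ctrl.read_state();print(s['eef_pos'],s['force'])
```

```text
[610.26326449 112.48568642 103.80176777] [ -5.84283141 -13.30944739  11.18899669]
```

View pics/scene2.png

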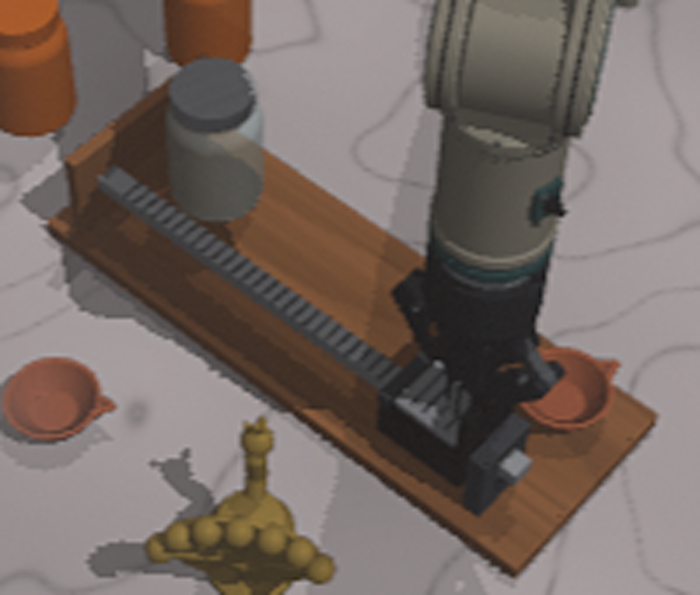

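The jaw has stalled against the end stop: the force went up to 14 N with no further motion, and at crop (490,460) the jaw meets the post. The jar, peacock and diyas haven't moved. I'm easing the push off and lifting straight up.

Emit:
step_arm:
  plan:
    - {"dx": 0.0,"dy": -0.012,"dz": 0.0,"ax": 0.0,"ay": 0.0,"az": 0.0,"gripper": 0.0}
    - {"dx": 0.0,"dy": 0.0,"dz": -0.02,"ax": 0.0,"ay": 0.0,"az": 0.0,"gripper": 0.0}
    - {"dx": 0.0,"dy": 0.0,"dz": -0.02,"ax": 0.0,"ay": 0.0,"az": 0.0,"gripper": 0.0}
    - {"dx": 0.0,"dy": 0.0,"dz": -0.02,"ax": 0.0,"ay": 0.0,"az": 0.0,"gripper": 0.0}
    - {"dx": 0.0,"dy": -0.02,"dz": -0.02,"ax": 0.0,"ay": 0.0,"az": 0.0,"gripper": 0.0}
    - {"dx": 0.0,"dy": 0.0,"dz": -0.08,"ax": 0.0,"ay": 0.0,"az": 0.0,"gripper": 0.0}
    - {"dx": 0.0,"dy": 0.0,"dz": -0.12,"ax": 0.0,"ay": 0.0,"az": 0.0,"gripper": 0.0}
    - {"dx": 0.0,"dy": 0.0,"dz": -0.12,"ax": 0.0,"ay": 0.0,"az": 0.0,"gripper": 0.0}
    - {"dx": 0.0,"dy": 0.0,"dz": -0.12,"ax": 0.0,"ay": 0.0,"az": 0.0,"gripper": 0.0}
    - {"dx": 0.1,"dy": 0.0,"dz": -0.05,"ax": 0.0,"ay": 0.0,"az": 0.0,"gripper": 0.0}
    - {"dx": 0.15,"dy": 0.0,"dz": 0.0,"ax": 0.0,"ay": 0.0,"az": 0.0,"gripper": 0.0}
    - {"dx": 0.15,"dy": 0.0,"dz": 0.0,"ax": 0.0,"ay": 0.0,"az": 0.0,"gripper": 0.0}
    - {"dx": 0.0,"dy": 0.0,"dz": 0.0,"ax": 0.0,"ay": 0.0,"az": 0.0,"gripper": 0.0}
    - {"dx": 0.0,"dy": 0.0,"dz": 0.0,"ax": 0.0,"ay": 0.0,"az": 0.0,"gripper": 0.0}

```text
clock: 9.57
eef_pos: [497.2, 151.0, 275.3]
tool_rot: [3.141, 0.001, 2.802]
force: [0.6, 0.4, -0.2]
width: 0.2
gripper_force: 0.0
```

Run:
```python
from cell import ctrl
from h import *
im=ctrl.get_image('scene');cv2.imwrite('pics/scene3.png',cv2.resize(im['color'][130:300,210:410,::-1],None,fx=3.5,fy=3.5,interpolation=cv2.INTER_CUBIC))
P=cloud(im);s=ctrl.read_state();print(s['clock'],s['eef_pos'],s['force'])
th=np.arctan2(.943,.333);q=P[...,:2]-[519.5,-10.5]
xr=q@[np.sin(th),-np.cos(th)];yr=q@[np.cos(th),np.sin(th)];Z=P[...,2]
m=(abs(xr-45)<22)&(yr>100)&(yr<200)&(Z>84)&(Z<100);print('paddle z',np.median(Z[m]),m.sum(),np.percentile(yr[m],[5,50,95]))
m=(abs(xr-45)<22)&(yr>100)&(yr<200)&(Z>110)&(Z<125);print('tab top yr',m.sum(),np.median(yr[m]))
```

```text
9.625 [497.6247817  150.64883557 275.15065655] [-0.52824208 -0.3067833  -0.65111165]
paddle z 92.24399321932572 333 [107.72654858 132.06902996 168.72658013]
tab top yr 76 166.18124331657555
```

View pics/scene3.png

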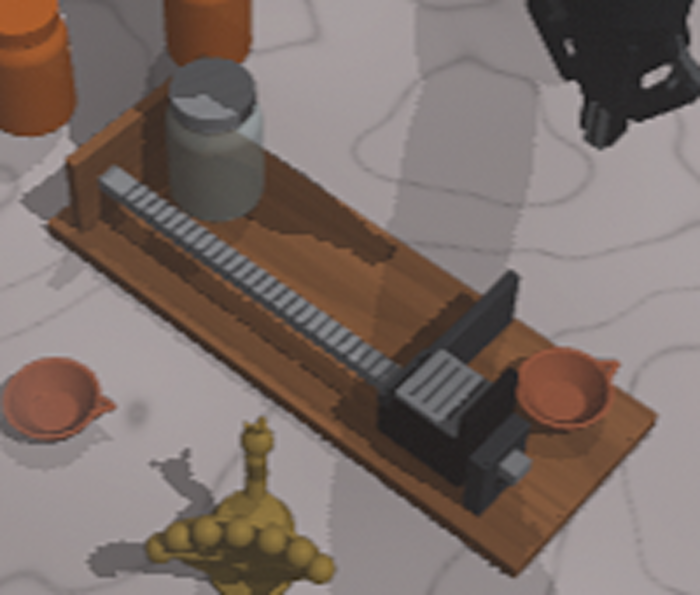

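The jaw sits against the stop at crop (480,440), and the paddle has sprung back to 92 mm. The other objects are where they were and the gripper is clear, so I'm handing in.

```bash
python3 -c "
from cell import ctrl
print(ctrl.finish_job())"
```

```text
the job is handed in; nothing more can be done
None
```

The jaw is home against the end stop, the release has sprung back up, and nothing else was disturbed as far as the camera shows; the job is handed in, but no verdict was returned.

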